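# Dock a gas detector for its gas test

## Task

Draw the yellow gas detector that sticks out from under the blue dock's hood toward the robot, by pressing gently on its top and pulling, until it has pushed back the orange sprung nozzle bar and dropped down into its seat in the dock. Then slide the black-knobbed steel keeper all the way across over it and let go. Do not lift the detector out, press neither it nor the nozzle bar harder than 25 N, and leave the spare detector, the tape roll and the screwdriver where they are.

Things in the scene. Friction and masses are not known exactly. Their poses are not given: they have to be found in the camera images.
- dock: Fixed blue test dock, 280 x 93 mm. Origin: on its centre line, below the seated detector's centre; +x runs along the channel away from the robot, z up. 'Dock mm' below are mm in this frame. The dock stands at a varying height: its z = 0 is 0 to 20 mm above the bench. Grey slippery lanes at z 23 carry the detector. Front block x -90 to -68, top z 44.5, is solid.
- dock_hood (a point): Middle of the front edge of the hood's top, dock mm (85, 0, 58). The hood covers the channel from x 85 to 190 (underside z 54), closed behind, and hides the detector's rear end at the start. Side rails at y +-36.5 to +-46.5, top z 44.5, keep the detector straight (1.5 mm play a side).
- seat (a point): Where the centre of the detector's top lies when seated, dock mm (0, 0, 43). Pockets in the lanes catch the detector's three feet all at once, so it slides level at top z 48 until it is home and then drops 5 mm straight down. Seated it has 4 mm play toward the robot; the nozzle spring pushes it back to x 0.
- detector_top (a point): Centre of the top of the loose yellow detector, a hard flat box 100 (along channel) x 70 x 25 mm high, about 0.25 kg, grippy top. Starts at dock x 68 to 82 mm, its front 53 to 67 mm in the open. Sides lie behind the rails. Pressing about 8 to 15 N while pulling moves it; over 25 N harms it. A millimetre or two too deep is too much: feel for the surface and watch the force.
- nozzle (a joint): Travel (m) of the orange sprung nozzle bar at the robot end: 0 at rest, grows as the detector pushes it toward the robot, hard stop 0.010. Its face (52 mm wide) rests at dock x -44 mm: met 6 mm before home; reads 0.006 when the detector is seated. Spring 1 N at first touch, 3 N at 6 mm. Harmed above 25 N.
- keeper_grip (a point): Centre of the keeper's upright black knob, 14 (dock x) x 12 (dock y) x 28 mm high, on a 4 mm thick, 22 mm wide steel plate. Keeper open: dock mm (35, 70, 63), beside the +y rail; the plate's leading edge is then at y 40. The plate runs 2 mm above a seated detector's top but hits the side of one not seated.
- keeper (a joint): Travel (m) of the keeper along dock -y: 0 open (starts at 0 to 0.003), end stop 0.024 with the plate 19 mm over the detector. Stays where it is left (friction 2 N).
- spare: Spare yellow detector of the same shape lying loose on the bench, 100 x 70 x 25 mm, origin at the centre of its underside. Leave alone.
- tape: Loose white roll of tape, 90 mm across, 40 mm high, origin at the centre of its underside. Leave alone.
- driver: Loose screwdriver lying on the bench, along its own x axis, about 200 mm long. Leave alone.

How it is judged:
On the way, in this order (a step that is already met when the one before it is completed fails the run):
1. the detector has dropped into its seat in the dock (x of detector_top in the frame of dock between -0.008 and 0.004 m and z of detector_top in the frame of dock below 0.0448 m), for 0.2 s.
2. the keeper has been slid across over the detector (value of joint keeper above 0.019 m), for 0.2 s.
At the end, for the whole second after the job is handed in: The detector sits level in its seat (its top centre within -6 to +4 mm of the seated spot along the dock and under 44.8 mm above the dock's origin, tilt under 0.04 rad), the nozzle bar is held pushed back at least 3 mm, and the keeper is at least 19 mm across; all at rest (x of detector_top in the frame of dock between -0.006 and 0.004 m and z of detector_top in the frame of dock below 0.0448 m and angle between detector_top's own z axis and vertical below 0.04 rad and value of joint nozzle above 0.003 m and value of joint keeper above 0.019 m and linear speed of detector below 0.02 m/s); the robot touches nothing.
It fails at once if the robot pressed on the detector with more than 25 N (contact force between any of the fingers, the arm and detector above 25 N).
It fails at once if the detector was rammed on the nozzle bar with more than 25 N (contact force between detector and nozzle above 25 N).
It fails at once if the detector was lifted out of the dock (z of detector_top in the frame of dock above 0.06 m).
It fails at once if a bystander was disturbed (distance of any of spare, tape, driver from where it was at the start of the episode above 0.02 m).
It also fails if it takes over 64 s, if anything falls off the work surface, if the arm or the gripper's body presses on something with over 40 N, if the wrist force passes 120 N, or if a joint passes its speed limit or range.

## Robot

A 7-joint arm with a two-finger parallel gripper is mounted at the origin on the work surface. World frame = base frame: x ahead of the robot, y to its left, z up, the work surface at z = 0. Lengths are in m, angles in rad, forces in N, time in s.
With the tool pointing down it reaches from about 0.4 to 0.85 m from the base axis. Payload 10.4 kg.
Tool frame: the origin (TCP) lies at the very end of the fingers, on their centre line; the grasp point (between the pads) lies 19 mm behind it; z points along the fingers, y is the line along which they close (so a half turn about z gives the same grasp; the last joint's range is limited). The gripper opens to 87 mm and grips with 3 to 60 N. Pads are 19 mm wide; open, the fingers measure 117 mm over their backs; the gripper's body (75 mm by 190 mm) begins 51 mm behind the grasp point.
Start: joints at [1.084, 0.332, -0.065, 1.46, 0.022, 1.35, -0.088], TCP at [0.28, -0.559, 0.223] pointing down, gripper open.
Joint ranges: [-2.6, 2.6], [-0.5, 2.12], [-1.47, 1.34], [0.16, 2.42], [-1.27, 4.41], [0.06, 2.06], [-2.6, 2.6]. Speed limits (rad/s): [2.22, 2.22, 2.79, 2.79, 3.14, 3.14, 3.14].

## Interface

Orientations are given as a unit quaternion [x, y, z, w].
In Python, from bench import * gives the robot as it stands.
- The arm moves only by the tool step_arm, never from a script. Its arguments are lists of equal length, an entry for each row: "delta_pos": the shift along the world's x, y, z in units of 25 mm (1.0 is 25 mm), a list of three; "turn": the turn about the world's z in units of 0.12 rad (1.0 is 0.12 rad). In form: {"delta_pos": [[tx, ty, tz], ...], "turn": [turn, ...]}. A call has 1 to 12 rows; each row shifts and turns the commanded pose from where the row before left it; what a row does not reach is not made up. A row lasts 1/10 s, in which the tool goes at most 50 mm and 8.59 degrees, less where a joint would pass 70% of its speed; a pose out of reach is approached as far as the arm can. A call with a number of a shift or a turn outside -1 to 1 is refused whole. A call with a gripper value outside its range is refused whole. "grip" is the closure, from 0 (fully open) to 1 (shut), set as the call begins (left out, the last holds). The fingers move at their own pace and stop on an object; "newtons" is the grip in N (left out, the last holds). Time passes only in rows, so rows that do not move let the fingers close. It gives the time, the measured TCP pose, the force, the opening and the grip force at its end, in the units of the state.
- read_state(): the state, without advancing time (a new reading comes with each control period).
- camera(name): name is "scene" or "top" or "wrist"; returns a dict with "image" (480x640x3 uint8, red, green, blue), "z_map" (480x640 float32, m along the optical axis (not along the pixel's ray), 0 where there is no reading), "mtx" (3x3 intrinsics, pixels), "dist" ([k1, k2, p1, p2, k3] as OpenCV has them; the pictures are not rectified), "view" (4x4, takes a point from world to camera coordinates). Camera axes: x right, y up, looking along -z (the intrinsics and any distortion apply to the point x, -y, -z); pixel columns grow to the right and rows downward; lengths in m; the calibration is good to about 2 mm. A picture is of the moment at which its call begins.
- close_job(): hands the job in; it is judged then, once.
The state is a dict: "time": time; "joint_positions": joint angles; "joint_vel": joint speeds; "joint_torque": joint torques, N m; "ee_pos": TCP position; "eef_rot": TCP orientation; "ft_force": force on the tool from outside, world axes, zero at the start; "torque": the same for the moment, N m; "width": finger opening in m; "grip_force": force on a finger pad.
Only numpy, scipy, OpenCV 4.12 (cv2) and the standard library are available. Lean on these libraries where they do the work, as an engineer would, in place of code of your own. Each camera call takes 0.05 s, during which the arm holds its last target. There are 200 camera calls.

## Working session

There is one attempt and no reset: what is moved stays moved. The work goes in short steps, Python scripts to look and compute and a tool call to move; the robot and the scene stay as the last step left them, time stands still between calls to the robot, and variables do not carry over. Pictures are saved under pics/ and viewed, at most 10 in all, crops included, and the job is handed in when it is done.

Besides the shell and the picture viewer there is one more tool, called after "Emit:" by a JSON object that holds its "fn" and its "kwargs". step_arm: Moves the arm, as the interface text tells. Shifts and turns lie within -1 to 1; 1 stands for 25 mm of shift or 0.12 rad of turn. Its arguments: {"type":"object","properties":{"delta_pos":{"type":"array"},"turn":{"type":"array"},"grip":{"type":"number"},"newtons":{"type":"number"}},"required":["delta_pos","turn"]}

```bash
mkdir -p pics; cat > h.py <<'E'
from bench import *
import numpy as np, cv2
def pts(c):
    z=c["z_map"]; h,w=z.shape
    u,v=np.meshgrid(np.arange(w),np.arange(h))
    p=cv2.undistortPoints(np.stack([u,v],-1).reshape(-1,1,2).astype(np.float32),np.array(c["mtx"]),np.array(c["dist"])).reshape(h,w,2)
    P=np.stack([p[...,0]*z,-p[...,1]*z,-z,np.ones_like(z)],-1)
    W=P@np.linalg.inv(np.array(c["view"])).T
    W=W[...,:3]; W[z==0]=np.nan
    return W
def save(c,n): cv2.imwrite(f"pics/{n}.png",c["image"][...,::-1])
E
python3 - <<'E'
from h import *
s=read_state(); print(s)
c=camera("top");d=camera("scene");save(c,"top0");
save(d,"scene0")
np.savez("c0",W=pts(c),I=c["image"])
E
```

```text
{'time': 0.0, 'joint_positions': array([ 1.08439427,  0.33289644, -0.06468597,  1.46096896,  0.0216163 ,
        1.3498787 , -0.08849722]), 'joint_vel': array([-0.00073729, -0.00023022,  0.00027181, -0.00094108, -0.00030023,
        0.00093695,  0.00103573]), 'joint_torque': array([-1.53608929e-03, -6.23245239e+01,  2.35830800e-02, -3.89883327e+01,
       -6.13102061e-02,  3.98310937e-02,  1.56080423e-04]), 'ee_pos': array([ 0.27940057, -0.55863068,  0.22172537]), 'eef_rot': array([ 9.73229300e-01,  2.29835160e-01, -2.09626002e-04, -6.96906627e-04]), 'ft_force': array([ 0.26676411, -0.05178808, -0.34832997]), 'torque': array([-0.01181442,  0.00888342, -0.04487347]), 'grip_force': 0.0, 'width': 0.08727690812725293}
```

View pics/top0.png

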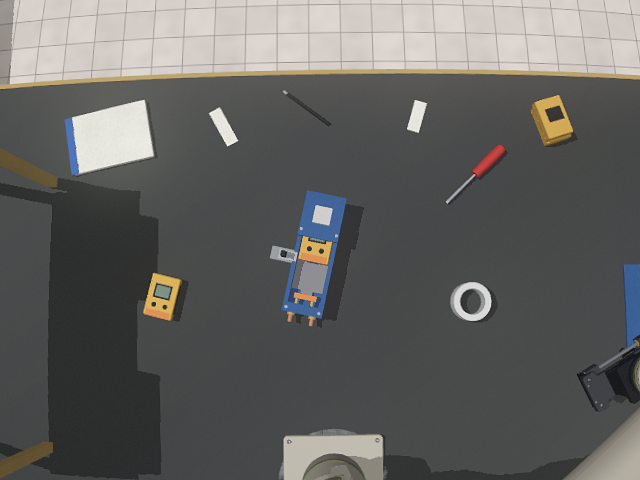

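View pics/scene0.png

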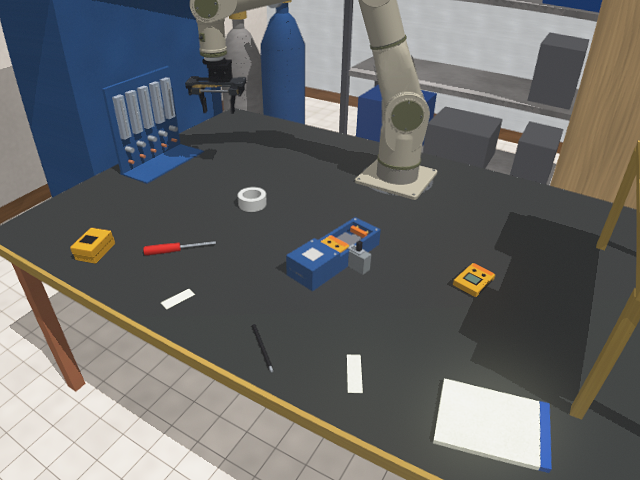

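The top view shows the dock running from (300,315) up to (325,200). The detector front is at (315,250), the keeper at (283,254), the tape at (471,301), and the driver and spare are well clear. Next I measure the dock frame from the blue mask.

```bash
cat > m.py <<'E'
from h import *
f=np.load("c0.npz");W=f["W"];I=f["I"]
hsv=cv2.cvtColor(I,cv2.COLOR_RGB2HSV)
roi=np.zeros(hsv.shape[:2],bool);roi[180:335,262:365]=1
blue=roi&cv2.inRange(hsv,(100,100,50),(125,255,255)).astype(bool)
P=W[blue];P=P[np.isfinite(P[:,2])]
print(len(P),np.percentile(P[:,2],[1,10,25,50,75,90,99]))
bench=W[340:400,200:280].reshape(-1,3);print("bench z",np.nanmedian(bench[:,2]))
top=P[P[:,2]>np.percentile(P[:,2],50)-0.03]
(cx,cy),(w,h),a=cv2.minAreaRect((top[:,:2]*1000).astype(np.float32));print(cx,cy,w,h,a)
yel=roi&cv2.inRange(hsv,(15,120,120),(30,255,255)).astype(bool)
Y=W[yel];print("yel",len(Y),np.nanmedian(Y,0),np.nanmin(Y,0),np.nanmax(Y,0))
b=cv2.boxPoints(((cx,cy),(w,h),a));print(b)
# hood plane
hood=P[P[:,2]>np.percentile(P[:,2],99)-0.006];print("hood",hood.mean(0),cv2.minAreaRect((hood[:,:2]*1000).astype(np.float32)))
print(W[254,283],W[254,277],W[254,289])
E
python3 m.py
```

```text
2702 [0.02131999 0.04212152 0.05088216 0.06148807 0.06532468 0.06742077
 0.07054339]
bench z -0.0005691992827028258
534.8434448242188 36.42888641357422 93.35029602050781 281.2548828125 77.1965103149414
yel 494 [0.54477769 0.03595998 0.05453681] [ 0.38593125 -0.00321296  0.03032287] [0.57547944 0.09780813 0.06249422]
[[387.36902   22.078423]
 [661.63074  -40.249874]
 [682.3179    50.77935 ]
 [408.05615  113.10765 ]]
hood [0.61827515 0.01756354 0.06681792] ((619.9354248046875, 17.002140045166016), (92.41743469238281, 105.25257873535156), 77.58811950683594)
[0.5321968  0.10488682 0.08291137] [0.53503233 0.12066289 0.05461541] [0.53471887 0.09321204 0.05398687]
```

Emit:
{"fn": "step_arm", "kwargs": {"delta_pos": [[0.437, 0.989, -0.05], [0.437, 0.989, -0.05], [0.437, 0.989, -0.05], [0.437, 0.989, -0.05], [0.437, 0.989, -0.05], [0.437, 0.989, -0.05], [0.437, 0.989, -0.05], [0.437, 0.989, -0.05], [0.437, 0.989, -0.05], [0.437, 0.989, -0.05], [0.437, 0.989, -0.05], [0.437, 0.989, -0.05]], "turn": [-0.239, -0.239, -0.239, -0.239, -0.239, -0.239, -0.239, -0.239, -0.239, -0.239, -0.239, -0.239], "grip": 1}}

```text
time: 1.3
ee_pos: [0.4108, -0.2611, 0.2073]
eef_rot: [0.998, 0.059, -0.0, -0.0]
ft_force: [0.4, -0.3, 0.8]
width: 0.0031
grip_force: 0.0
```

Emit:
{"fn": "step_arm", "kwargs": {"delta_pos": [[0.437, 0.989, -0.05], [0.437, 0.989, -0.05], [0.437, 0.989, -0.05], [0.437, 0.989, -0.05], [0.437, 0.989, -0.05], [0.437, 0.989, -0.05], [0.437, 0.989, -0.05], [0.437, 0.989, -0.05], [0.437, 0.989, -0.05], [0.437, 0.989, -0.05], [0.437, 0.989, -0.05], [0, 0, 0]], "turn": [-0.239, -0.239, -0.239, -0.239, -0.239, -0.239, -0.239, -0.239, -0.239, -0.239, -0.239, -0.239]}}

```text
time: 2.5
ee_pos: [0.5313, 0.0138, 0.1934]
eef_rot: [0.994, -0.11, -0.0, -0.001]
ft_force: [-1.1, 0.1, -0.4]
width: 0.0006
grip_force: 0.0
```

```bash
python3 - <<'E'
from h import *
s=read_state();print(s["time"],s["ee_pos"],s["eef_rot"],s["ft_force"],s["width"])
c=camera("wrist");save(c,"w1");np.savez("w1",W=pts(c),I=c["image"])
W=pts(c)
hsv=cv2.cvtColor(c["image"],cv2.COLOR_RGB2HSV)
blue=cv2.inRange(hsv,(100,100,50),(125,255,255))>0
yel=cv2.inRange(hsv,(10,120,120),(30,255,255))>0
O=np.array([.486,.0475]);ex=np.array([.975,-.2215]);ey=np.array([.2215,.975])
def dk(P):q=P[:,:2]-O;return np.c_[q@ex,q@ey,P[:,2]]*1000
for n,m in (("blue",blue),("yel",yel)):
    D=dk(W[m]);D=D[np.isfinite(D[:,2])&(abs(D[:,1])<60)&(D[:,0]>-100)&(D[:,0]<200)]
    print(n,len(D),np.percentile(D,[1,5,50,95,99],axis=0).round(1))
    print(np.histogram(D[:,2],bins=np.arange(10,90,2)))
E
```

```text
2.5 [0.53125459 0.01378138 0.19339979] [ 9.93920398e-01 -1.10096844e-01 -3.18460160e-04 -9.08287613e-04] [-1.06981769  0.09902757 -0.39349166] 0.0006209272370840686
blue 18951 [[-4.300e+00 -4.620e+01  3.610e+01]
 [ 2.130e+01 -4.370e+01  5.270e+01]
 [ 1.304e+02 -1.000e-01  6.650e+01]
 [ 1.863e+02  4.390e+01  6.780e+01]
 [ 1.897e+02  4.640e+01  6.840e+01]]
(array([    0,     0,     0,     0,     0,     1,     0,     0,     1,
           1,     0,     0,    11,    26,    36,    35,    28,    31,
          35,    53,   128,  1888,   355,    31,     6,     0,     6,
        2949, 12551,   544,     0,     0,     0,     0,     0,     0,
           0,     0,     0]), array([10, 12, 14, 16, 18, 20, 22, 24, 26, 28, 30, 32, 34, 36, 38, 40, 42,
       44, 46, 48, 50, 52, 54, 56, 58, 60, 62, 64, 66, 68, 70, 72, 74, 76,
       78, 80, 82, 84, 86, 88]))
yel 13182 [[ 35.2 -55.1  55.2]
 [ 40.5 -50.5  56.1]
 [ 75.9 -15.  290.1]
 [ 80.9  26.  294.5]
 [ 87.9  32.8 295.2]]
(array([   0,    0,    0,    0,    0,    0,    0,    0,    0,    0,    0,
          0,    0,    0,    0,    0,    4,   15,    1,    0,    0,   22,
        535, 3653,  363,    0,    0,    0,    0,    0,    0,    0,    0,
          0,    0,    0,    0,    0,    0]), array([10, 12, 14, 16, 18, 20, 22, 24, 26, 28, 30, 32, 34, 36, 38, 40, 42,
       44, 46, 48, 50, 52, 54, 56, 58, 60, 62, 64, 66, 68, 70, 72, 74, 76,
       78, 80, 82, 84, 86, 88]))
```

View pics/w1.png

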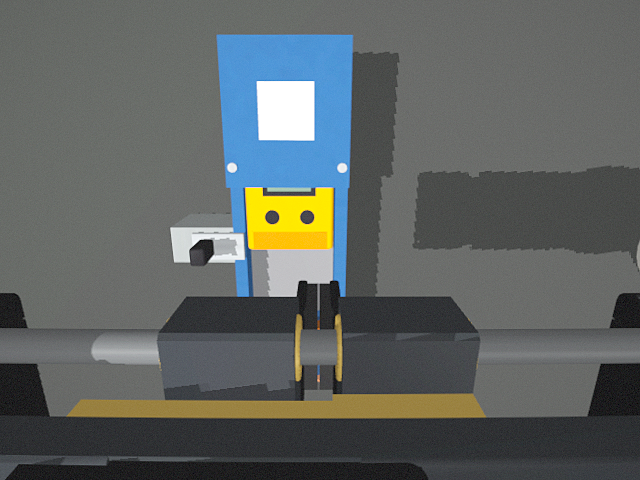

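Hood, rails and detector line up with my frame: hood top is at 66.6 mm, so dock z0 is about 8.5 mm. The detector's front edge is at row 249 and the knob at (202,252). I'll move over it and refine.

Emit:
{"fn": "step_arm", "kwargs": {"delta_pos": [[0.33, 0.86, -0.5], [0, 0, -0.5], [0, 0, -0.5], [0, 0, 0], [0, 0, 0]], "turn": [0, 0, 0, 0, 0]}}

```text
time: 3.05
ee_pos: [0.5389, 0.03, 0.1562]
eef_rot: [0.994, -0.113, -0.0, 0.0]
ft_force: [-0.2, 0.9, 0.1]
width: 0.0002
grip_force: 0.0
```

```bash
cat >> h.py <<'E'
O=np.array([.486,.0475]);ex=np.array([.975,-.2215]);ey=np.array([.2215,.975])
def dk(P):
    P=np.atleast_2d(P);q=P[:,:2]-O;return np.c_[q@ex,q@ey,P[:,2]]*1000
def st():
    s=read_state();print(s["time"],dk(s["ee_pos"]).round(1),s["ee_pos"].round(4),s["ft_force"].round(2))
E
python3 - <<'E'
from h import *
st()
f=np.load("w1.npz");W=f["W"];I=f["I"]
hsv=cv2.cvtColor(I,cv2.COLOR_RGB2HSV)
m=cv2.inRange(hsv,(10,120,120),(30,255,255))>0
m[270:]=0;D=dk(W[m]);D=D[(D[:,2]>50)&(D[:,2]<62)]
print("det",np.percentile(D,[.5,2,50,98,99.5],axis=0).round(1))
k=W[235:270,185:215].reshape(-1,3);D=dk(k);D=D[D[:,2]>62];print("knob",np.percentile(D,[2,50,98],axis=0).round(1))
E
```

```text
3.05 [[ 55.4  -5.3 156.2]] [0.5389 0.03   0.1562] [-0.21  0.9   0.11]
det [[ 34.2 -35.   54.2]
 [ 34.8 -34.   55.1]
 [ 56.9  -0.5  56.9]
 [ 82.1  33.1  58.5]
 [ 83.6  34.2  58.9]]
knob [[29.  61.5 63.6]
 [37.8 65.2 84.2]
 [42.6 72.9 86.9]]
```

Emit:
{"fn": "step_arm", "kwargs": {"delta_pos": [[0.44, 0.12, -0.6], [0, 0, -0.8], [0, 0, -0.8], [0, 0, -0.8], [0, 0, -0.4], [0, 0, -0.1], [0, 0, 0], [0, 0, 0]], "turn": [0, 0, 0, 0, 0, 0, 0, 0]}}

```text
time: 3.85
ee_pos: [0.5509, 0.0342, 0.0699]
eef_rot: [0.994, -0.112, 0.001, -0.0]
ft_force: [1.1, -0.2, 0.3]
width: 0.0006
grip_force: 0.0
```

```bash
python3 -c "
from h import *
st()"
```

```text
3.85 [[66.2  1.4 69.9]] [0.5509 0.0342 0.0699] [ 1.1  -0.24  0.29]
```

Emit:
{"fn": "step_arm", "kwargs": {"delta_pos": [[0, 0, -0.2], [0, 0, -0.16], [0, 0, 0], [0, 0, 0]], "turn": [0, 0, 0, 0]}}

```text
time: 4.25
ee_pos: [0.5501, 0.0342, 0.0598]
eef_rot: [0.994, -0.112, -0.0, 0.0]
ft_force: [0.3, 0.4, 0.8]
width: 0.0003
grip_force: 0.0
```

Emit:
{"fn": "step_arm", "kwargs": {"delta_pos": [[0, 0, -0.04], [0, 0, 0], [0, 0, 0]], "turn": [0, 0, 0]}}

```text
time: 4.55
ee_pos: [0.5502, 0.0342, 0.0589]
eef_rot: [0.994, -0.112, 0.0, 0.0]
ft_force: [-0.1, 0.2, 0.5]
width: 0.0005
grip_force: 0.0
```

Emit:
{"fn": "step_arm", "kwargs": {"delta_pos": [[0, 0, -0.04], [0, 0, 0], [0, 0, 0]], "turn": [0, 0, 0]}}

```text
time: 4.85
ee_pos: [0.5501, 0.0342, 0.0578]
eef_rot: [0.994, -0.112, -0.0, 0.0]
ft_force: [0.4, -0.9, 0.5]
width: 0.0001
grip_force: 0.0
```

Emit:
{"fn": "step_arm", "kwargs": {"delta_pos": [[0, 0, -0.03], [0, 0, 0], [0, 0, 0]], "turn": [0, 0, 0]}}

```text
time: 5.15
ee_pos: [0.5501, 0.0342, 0.0571]
eef_rot: [0.994, -0.112, -0.0, 0.0]
ft_force: [-0.9, -0.3, 0.8]
width: 0.0005
grip_force: 0.0
```

Emit:
{"fn": "step_arm", "kwargs": {"delta_pos": [[0, 0, -0.02], [0, 0, 0], [0, 0, 0]], "turn": [0, 0, 0]}}

```text
time: 5.45
ee_pos: [0.5502, 0.0342, 0.0566]
eef_rot: [0.994, -0.112, 0.0, 0.0]
ft_force: [-0.5, -0.9, -1.1]
width: 0.0003
grip_force: 0.0
```

Emit:
{"fn": "step_arm", "kwargs": {"delta_pos": [[0, 0, -0.01], [0, 0, 0], [0, 0, 0]], "turn": [0, 0, 0]}}

```text
time: 5.75
ee_pos: [0.5501, 0.0342, 0.0563]
eef_rot: [0.994, -0.112, -0.0, 0.0]
ft_force: [0.3, -0.5, -0.2]
width: 0.0005
grip_force: 0.0
```

Emit:
{"fn": "step_arm", "kwargs": {"delta_pos": [[0, 0, -0.02], [0, 0, 0], [0, 0, 0]], "turn": [0, 0, 0]}}

```text
time: 6.05
ee_pos: [0.5502, 0.0342, 0.0563]
eef_rot: [0.994, -0.112, 0.0, 0.0]
ft_force: [-2.6, 0.1, 6.2]
width: 0.0001
grip_force: 2.7
```

Emit:
{"fn": "step_arm", "kwargs": {"delta_pos": [[0, 0, -0.015], [0, 0, 0], [0, 0, 0]], "turn": [0, 0, 0]}}

```text
time: 6.35
ee_pos: [0.5502, 0.0342, 0.0562]
eef_rot: [0.994, -0.112, 0.0, 0.0]
ft_force: [-4.2, -0.5, 8.8]
width: 0.0003
grip_force: 4.7
```

Emit:
{"fn": "step_arm", "kwargs": {"delta_pos": [[0, 0, -0.015], [0, 0, 0], [0, 0, 0]], "turn": [0, 0, 0]}}

```text
time: 6.65
ee_pos: [0.5503, 0.0342, 0.0562]
eef_rot: [0.994, -0.112, 0.0, 0.0]
ft_force: [-4.7, -0.7, 12.7]
width: 0.0005
grip_force: 6.4
```

Emit:
{"fn": "step_arm", "kwargs": {"delta_pos": [[-0.078, 0.018, 0], [-0.078, 0.018, 0], [-0.078, 0.018, 0], [-0.078, 0.018, 0]], "turn": [0, 0, 0, 0]}}

```text
time: 7.05
ee_pos: [0.544, 0.0359, 0.0562]
eef_rot: [0.994, -0.112, 0.002, -0.0]
ft_force: [3.2, -1.5, 4.8]
width: 0.0006
grip_force: 2.6
```

Emit:
{"fn": "step_arm", "kwargs": {"delta_pos": [[-0.078, 0.018, -0.016], [-0.078, 0.018, 0], [-0.078, 0.018, 0]], "turn": [0, 0, 0]}}

```text
time: 7.35
ee_pos: [0.5387, 0.0373, 0.0563]
eef_rot: [0.994, -0.112, 0.002, -0.0]
ft_force: [3.2, 0.3, 6.9]
width: 0.0002
grip_force: 3.6
```

```bash
cat > front.py <<'E'
from h import *
st()
c=camera("top");W=pts(c);hsv=cv2.cvtColor(c["image"],cv2.COLOR_RGB2HSV)
m=cv2.inRange(hsv,(10,120,120),(30,255,255))>0
D=dk(W[m]);D=D[(abs(D[:,1])<36)&(D[:,0]<120)&(D[:,0]>-100)&(D[:,2]>46)&(D[:,2]<70)]
print(len(D),np.percentile(D,[1,50,98],axis=0).round(1))
E
python3 front.py
```

```text
7.35 [[53.6  1.7 56.3]] [0.5387 0.0373 0.0563] [3.18 0.26 6.94]
24 [[-63.4  10.3  46.2]
 [-51.4  19.9  48.7]
 [-44.9  25.2  53.4]]
```

```bash
python3 - <<'E'
from h import *
st()
c=camera("wrist");save(c,"w2");W=pts(c);hsv=cv2.cvtColor(c["image"],cv2.COLOR_RGB2HSV)
m=cv2.inRange(hsv,(10,120,120),(30,255,255))>0
D=dk(W[m]);D=D[(abs(D[:,1])<36)&(D[:,0]<120)&(D[:,0]>-100)&(D[:,2]>46)&(D[:,2]<70)]
print(len(D),np.percentile(D,[1,50,98],axis=0).round(1))
E
```

```text
7.4 [[53.3  1.7 56.2]] [0.5383 0.0373 0.0562] [ 2.76 -0.91  7.44]
4265 [[ 56.4 -33.6  54.7]
 [ 65.7   0.3  56.8]
 [ 82.   34.3  58.2]]
```

View pics/w2.png

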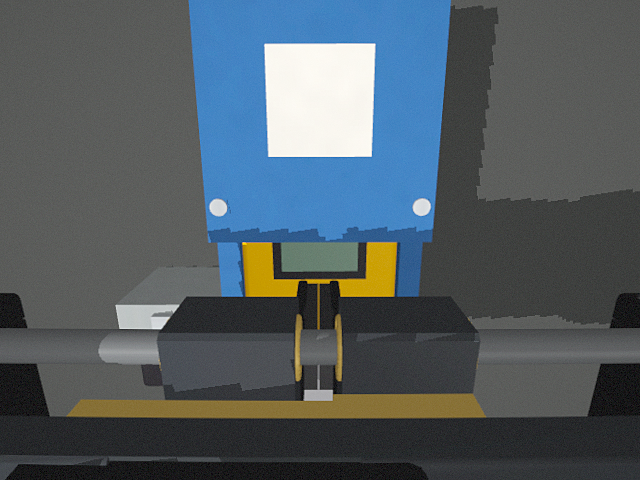

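The gripper hides the detector's front. The screen frame's near edge is visible (row 278 now, row 195 before), so I'll compare its dock x to see how far the detector has moved.

```bash
cat >> h.py <<'E'
def ray(c,u,v,z):
    p=cv2.undistortPoints(np.array([[[u,v]]],np.float32),np.array(c["mtx"]),np.array(c["dist"]))[0,0]
    M=np.linalg.inv(np.array(c["view"]));d=M[:3,:3]@np.array([p[0],-p[1],-1]);o=M[:3,3]
    return o+d*(z-o[2])/d[2]
E
python3 - <<'E'
from h import *
f=np.load("w1.npz");W=f["W"];print("before",dk(W[194:197,280:300].reshape(-1,3)).mean(0))
c=camera("wrist");print("now",dk(pts(c)[277:280,283:297].reshape(-1,3)).mean(0),dk(ray(c,290,278,.0565)),"hood edge",dk(ray(c,320,242,.0665)))
E
```

```text
before [78.19379675 -0.5835426  57.09205162]
now [65.99375229 14.16280646 57.22192876] [[65.70242869 13.99284046 56.5       ]] hood edge [[85.8261026   0.37793553 66.5       ]]
```

Emit:
{"fn": "step_arm", "kwargs": {"delta_pos": [[-0.098, 0.022, -0.01], [-0.117, 0.027, 0], [-0.117, 0.027, 0], [-0.117, 0.027, 0], [-0.117, 0.027, 0], [-0.117, 0.027, 0]], "turn": [0, 0, 0, 0, 0, 0]}}

```text
time: 8.1
ee_pos: [0.5218, 0.0413, 0.0562]
eef_rot: [0.994, -0.112, 0.003, -0.0]
ft_force: [3.8, -1.6, 8.4]
width: 0.0006
grip_force: 4.2
```

Emit:
{"fn": "step_arm", "kwargs": {"delta_pos": [[-0.117, 0.027, 0], [-0.117, 0.027, 0], [-0.117, 0.027, 0], [-0.117, 0.027, 0], [-0.117, 0.027, 0], [-0.117, 0.027, 0]], "turn": [0, 0, 0, 0, 0, 0]}}

```text
time: 8.7
ee_pos: [0.5044, 0.0453, 0.0562]
eef_rot: [0.994, -0.112, 0.003, -0.0]
ft_force: [3.9, -1.3, 8.3]
width: 0.0004
grip_force: 4.3
```

```bash
python3 -c "
from h import *
st()"
```

```text
8.7 [[18.4  2.  56.2]] [0.5044 0.0453 0.0562] [ 3.91 -1.32  8.33]
```

Emit:
{"fn": "step_arm", "kwargs": {"delta_pos": [[-0.117, 0.027, -0.005], [-0.117, 0.027, 0], [-0.117, 0.027, 0], [-0.117, 0.027, 0], [-0.117, 0.027, 0], [-0.117, 0.027, 0], [-0.117, 0.027, 0], [-0.117, 0.027, 0], [0, 0, 0]], "turn": [0, 0, 0, 0, 0, 0, 0, 0, 0]}}

```text
time: 9.6
ee_pos: [0.4808, 0.0509, 0.0562]
eef_rot: [0.994, -0.112, 0.003, -0.0]
ft_force: [1.6, -0.5, 12.2]
width: 0.0003
grip_force: 5.7
```

```bash
python3 -c "
from h import *
st()
c=camera('wrist');save(c,'w3')"
```

```text
9.6 [[-5.8  2.2 56.2]] [0.4808 0.0509 0.0562] [ 1.61 -0.46 12.24]
```

View pics/w3.png

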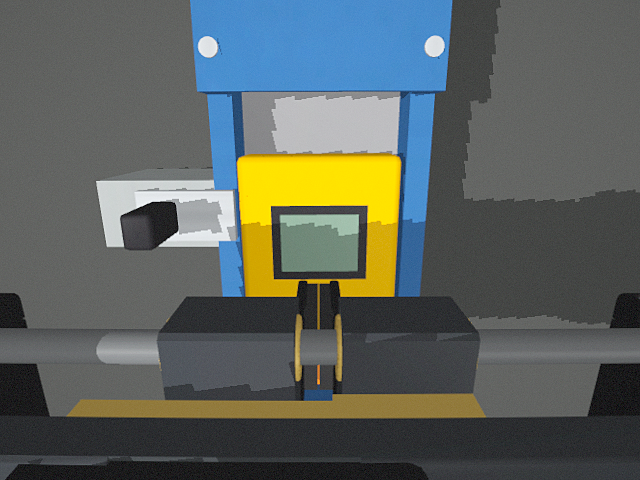

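No slip, as the screen edge is still at row 278. The detector's rear edge is now visible at row 155, which gives its exact x.

```bash
cat > rear.py <<'E'
from h import *
st()
c=camera('wrist');m=cv2.inRange(cv2.cvtColor(c["image"],cv2.COLOR_RGB2HSV),(18,120,60),(32,255,255))>0
m[297:]=0
v=np.array([np.where(m[60:,u])[0][0]+60 for u in range(260,380) if m[60:,u].any()])
D=dk(pts(c)[m]);print("rear row",np.median(v),"rear x",dk(ray(c,320,np.median(v),.0565)),"top z",np.nanmedian(D[:,2]),len(D))
print("hood x",dk(ray(c,320,92,.0665)))
E
python3 rear.py
```

```text
9.65 [[-5.8  2.2 56.2]] [0.4808 0.0509 0.0562] [ 1.73 -0.34 12.28]
rear row 154.0 rear x [[61.917641    0.85228265 56.5       ]] top z 56.65334868747132 15024
hood x [[85.31682133  0.92233852 66.5       ]]
```

Emit:
{"fn": "step_arm", "kwargs": {"delta_pos": [[-0.058, 0.013, 0], [-0.058, 0.013, 0], [-0.058, 0.013, 0], [-0.058, 0.013, 0], [-0.058, 0.013, 0], [-0.058, 0.013, 0]], "turn": [0, 0, 0, 0, 0, 0]}}

```text
time: 10.3
ee_pos: [0.4727, 0.0527, 0.0561]
eef_rot: [0.994, -0.112, 0.003, -0.0]
ft_force: [5.0, -2.0, 8.0]
width: 0.0005
grip_force: 3.8
```

```bash
python3 rear.py
```

```text
10.3 [[-14.1   2.1  56.1]] [0.4727 0.0527 0.0561] [ 5.03 -1.97  8.01]
rear row 154.0 rear x [[53.62613397  0.73808866 56.5       ]] top z 56.630551511630685 15035
hood x [[77.0228495  0.7983011 66.5      ]]
```

Emit:
{"fn": "step_arm", "kwargs": {"delta_pos": [[-0.02, 0.005, -0.014], [-0.039, 0.009, 0], [-0.039, 0.009, 0]], "turn": [0, 0, 0]}}

```text
time: 10.65
ee_pos: [0.4705, 0.0532, 0.0559]
eef_rot: [0.994, -0.112, 0.003, -0.0]
ft_force: [4.6, -0.5, 3.5]
width: 0.0005
grip_force: 1.6
```

Emit:
{"fn": "step_arm", "kwargs": {"delta_pos": [[-0.039, 0.009, 0], [0, 0, 0]], "turn": [0, 0]}}

```text
time: 10.85
ee_pos: [0.4658, 0.0535, 0.0538]
eef_rot: [0.994, -0.112, -0.0, 0.0]
ft_force: [-0.3, 0.1, -0.0]
width: 0.0004
grip_force: 0.0
```

```bash
python3 rear.py
```

```text
10.85 [[-21.    1.4  53.8]] [0.4658 0.0535 0.0538] [-0.29  0.14 -0.  ]
rear row 143.0 rear x [[51.31714721  0.08041417 56.5       ]] top z 51.677517907487584 16294
hood x [[69.97363513  0.16370483 66.5       ]]
```

Seated: its top is at 51.7 mm, 43.2 mm in dock z. Now I retreat upward and go to the outer side of the knob.

Emit:
{"fn": "step_arm", "kwargs": {"delta_pos": [[0, 0, 0.4], [0, 0, 0.8], [0, 0, 0.8], [0, 0, 0.5], [0.77, 0.867, 0], [0.77, 0.867, 0], [0.77, 0.867, 0], [0.77, 0.867, 0], [0, 0, 0], [0, 0, 0]], "turn": [0, 0, 0, 0, 0, 0, 0, 0, 0, 0]}}

```text
time: 11.9
ee_pos: [0.543, 0.1405, 0.1162]
eef_rot: [0.994, -0.112, -0.001, 0.0]
ft_force: [0.3, -0.7, 0.7]
width: 0.0005
grip_force: 0.0
```

```bash
python3 - <<'E'
from h import *
st()
c=camera('top');save(c,"top1");W=pts(c);P=dk(W[235:275,255:300].reshape(-1,3))
P=P[(abs(P[:,0]-35)<30)&(P[:,1]>45)&(P[:,1]<130)]
k=P[(P[:,2]>80)&(P[:,2]<95)];print("knobtop",len(k),k.round(0)[:12])
b=P[P[:,2]<70];print("bracket",np.percentile(b,[2,50,98],axis=0).round(1))
E
python3 - <<'E'
import cv2;i=cv2.imread('pics/top1.png')[200:320,250:370];cv2.imwrite('pics/top1c.png',cv2.resize(i,None,fx=5,fy=5,interpolation=cv2.INTER_CUBIC))
E
```

```text
11.9 [[ 35.  103.3 116.2]] [0.543  0.1405 0.1162] [ 0.33 -0.73  0.73]
knobtop 0 []
bracket [[51.1 53.9 -5.8]
 [60.7 59.  -1.4]
 [64.4 66.2 38.2]]
```

View pics/top1c.png

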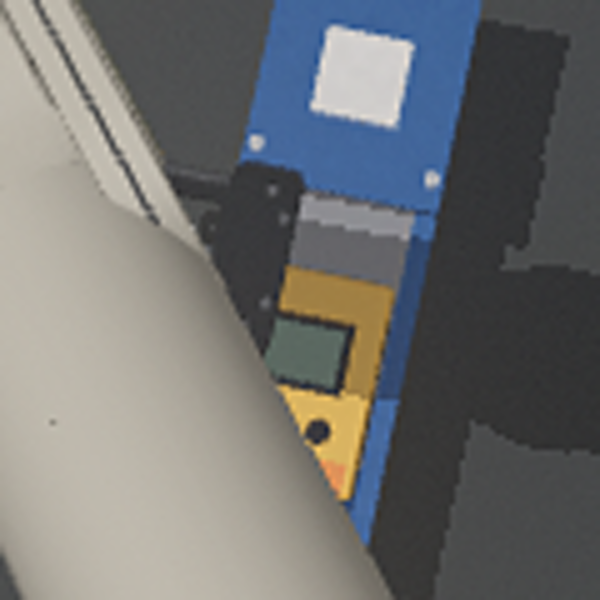

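The top view shows the detector fully out of the hood and seated, with the arm covering the keeper. I descend beside the knob.

Emit:
{"fn": "step_arm", "kwargs": {"delta_pos": [[0, 0, -0.5], [0, 0, -0.6], [0, 0, -0.5], [0, 0, -0.3], [0, 0, 0], [0, 0, 0]], "turn": [0, 0, 0, 0, 0, 0]}}

```text
time: 12.55
ee_pos: [0.5433, 0.1403, 0.0689]
eef_rot: [0.994, -0.112, -0.0, -0.0]
ft_force: [-0.3, 0.5, 0.9]
width: 0.0008
grip_force: 0.0
```

Emit:
{"fn": "step_arm", "kwargs": {"delta_pos": [[-0.027, -0.117, 0], [-0.027, -0.117, 0], [-0.027, -0.117, 0], [0, 0, 0]], "turn": [0, 0, 0, 0]}}

```text
time: 12.95
ee_pos: [0.5414, 0.1307, 0.0691]
eef_rot: [0.994, -0.112, 0.0, 0.0]
ft_force: [0.5, 0.5, 0.9]
width: 0.0004
grip_force: 0.0
```

```bash
python3 -c "
from h import *
st()"
```

```text
12.95 [[35.6 93.4 69.1]] [0.5414 0.1307 0.0691] [0.52 0.49 0.87]
```

Emit:
{"fn": "step_arm", "kwargs": {"delta_pos": [[-0.018, -0.078, 0], [-0.018, -0.078, 0], [-0.018, -0.078, 0], [-0.018, -0.078, 0], [-0.018, -0.078, 0]], "turn": [0, 0, 0, 0, 0]}}

```text
time: 13.45
ee_pos: [0.539, 0.1215, 0.0689]
eef_rot: [0.994, -0.112, -0.0, 0.0]
ft_force: [-0.9, -0.3, 0.7]
width: 0.0007
grip_force: 0.0
```

Emit:
{"fn": "step_arm", "kwargs": {"delta_pos": [[-0.018, -0.078, 0], [-0.018, -0.078, 0], [-0.018, -0.078, 0], [-0.018, -0.078, 0]], "turn": [0, 0, 0, 0]}}

```text
time: 13.85
ee_pos: [0.5373, 0.1138, 0.069]
eef_rot: [0.994, -0.112, 0.0, -0.0]
ft_force: [0.6, 1.1, -1.7]
width: 0.0001
grip_force: 1.1
```

```bash
python3 -c "
from h import *
st()"
```

```text
13.85 [[35.3 76.  69. ]] [0.5373 0.1138 0.069 ] [ 0.62  1.08 -1.67]
```

Emit:
{"fn": "step_arm", "kwargs": {"delta_pos": [[-0.018, -0.078, 0], [-0.018, -0.078, 0], [-0.018, -0.078, 0], [-0.018, -0.078, 0]], "turn": [0, 0, 0, 0]}}

```text
time: 14.25
ee_pos: [0.5355, 0.1059, 0.069]
eef_rot: [0.994, -0.112, 0.0, 0.0]
ft_force: [0.6, 1.6, -1.4]
width: 0.0001
grip_force: 1.1
```

Emit:
{"fn": "step_arm", "kwargs": {"delta_pos": [[-0.018, -0.078, 0], [-0.018, -0.078, 0], [-0.018, -0.078, 0], [-0.018, -0.078, 0]], "turn": [0, 0, 0, 0]}}

```text
time: 14.65
ee_pos: [0.5341, 0.1, 0.0692]
eef_rot: [0.994, -0.112, 0.001, -0.001]
ft_force: [5.4, 12.1, -5.8]
width: 0.0002
grip_force: 6.5
```

```bash
python3 -c "
from h import *
st()
c=camera('wrist');save(c,'w4')"
```

```text
14.65 [[35.3 61.8 69.2]] [0.5341 0.1    0.0692] [ 5.44 12.13 -5.79]
```

View pics/w4.png

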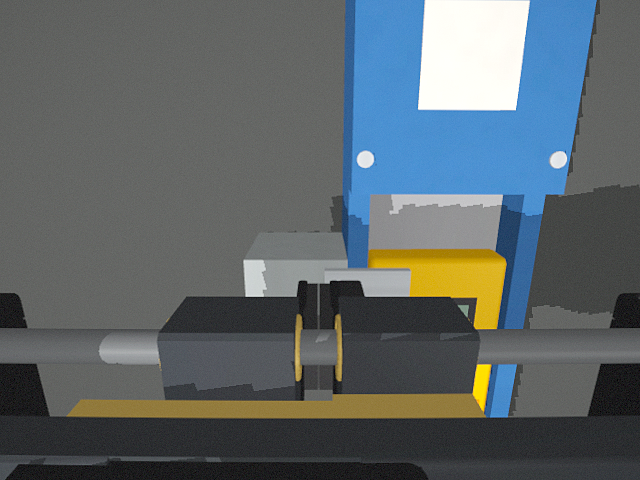

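The plate's leading edge (col 410) lies about 20 mm over the detector (whose edge is at col 369) and the force has risen, so the keeper is at its end stop. I back off and lift clear.

Emit:
{"fn": "step_arm", "kwargs": {"delta_pos": [[0.05, 0.2, 0], [0.1, 0.4, 0], [0.1, 0.4, 0], [0, 0, 0.6], [0, 0, 0.9], [0, 0, 0.9], [0.2, 0.9, 0.5], [0.2, 0.9, 0.5], [0.2, 0.9, 0.5], [0.2, 0.9, 0.5], [0, 0, 0], [0, 0, 0]], "turn": [0, 0, 0, 0, 0, 0, 0, 0, 0, 0, 0, 0]}}

```text
time: 15.9
ee_pos: [0.5599, 0.2134, 0.1797]
eef_rot: [0.994, -0.112, 0.0, 0.0]
ft_force: [0.6, 0.2, -1.2]
width: 0.0003
grip_force: 0.0
```

```bash
python3 - <<'E'
from h import *
st()
c=camera('scene');i=c["image"][190:310,260:420,::-1];cv2.imwrite('pics/s1.png',cv2.resize(i,None,fx=5,fy=5,interpolation=cv2.INTER_CUBIC))
W=pts(c);hsv=cv2.cvtColor(c["image"],cv2.COLOR_RGB2HSV)
P=dk(W.reshape(-1,3));V=hsv[...,2].ravel()
k=P[(abs(P[:,0]-35)<15)&(P[:,1]>30)&(P[:,1]<85)&(P[:,2]>70)&(P[:,2]<90)];print("knob",len(k),np.percentile(k,[5,50,95],axis=0).round(1))
E
```

```text
15.9 [[ 35.3 178.1 179.7]] [0.5599 0.2134 0.1797] [ 0.65  0.2  -1.19]
knob 38 [[32.9 43.2 72.7]
 [41.4 48.9 79.6]
 [44.7 54.2 85.9]]
```

View pics/s1.png

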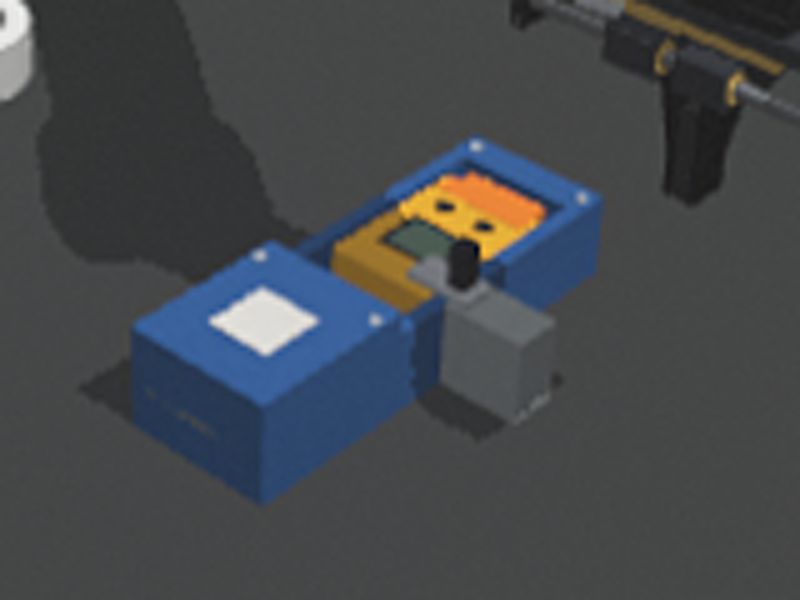

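The detector is seated, the keeper is across over it, and the robot is clear.

```bash
python3 -c "
from bench import *
print(close_job())"
```

```text
the job is handed in; nothing more can be done
None
```

The job is handed in. By my measurements the detector is seated (its top about 43 mm above the dock's origin), the keeper is pushed to its end stop over it, and the arm is clear. I did not measure the nozzle bar directly, and the hand-in returned no verdict.

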